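# Put the scoop away and lock the salt jar

### The arm

A 7-joint arm with a two-finger parallel gripper is mounted at the origin on the work surface. World frame = base frame: x ahead of the robot, y to its left, z up, the work surface at z = 0. Lengths are in m, angles in rad, forces in N, time in s.
With the tool pointing down it reaches from about 0.4 to 0.85 m from the base axis. Payload 4.5 kg.
Tool frame: the origin (TCP) lies midway between the tips of the shut fingers; the grasp point (between the pads) lies 19 mm behind it; z points along the fingers, y is the line along which they close (so a half turn about z gives the same grasp; the last joint's range is limited). The gripper opens to 88 mm and grips with 3 to 60 N. Pads are 18 mm wide; open, the fingers measure 123 mm over their backs; the gripper's body (75 mm by 187 mm) begins 45 mm behind the grasp point.
Start: joints at [-1.079, 0.689, -0.195, 1.565, 0.157, 0.902, -0.215], TCP at [0.276, 0.561, 0.239] pointing down, gripper open.
Joint ranges: [-3.01, 3.01], [-0.46, 2.08], [-1.47, 1.51], [0.13, 2.56], [-1, 4.14], [0.04, 2.09], [-2.66, 2.66]. Speed limits (rad/s): [2.57, 2.57, 3.14, 3.14, 3.14, 3.14, 3.14].

### API

Orientations are given as a unit quaternion [x, y, z, w].
In Python, from plant import r gives the robot as it stands.
- The arm moves only by the tool carry_out, never from a script. Its argument "plan" is a list of rows, each an object with "rot": the turn, a rotation vector about the tool's x, y, z in rad, a list of three; "xyz": the shift along the tool's x, y, z in m, a list of three; "grip": the closure in counts, from 0 (fully open) to 255 (shut). In form: [{"rot": [wx, wy, wz], "xyz": [dx, dy, dz], "grip": grip}, ...]. A call has 1 to 8 rows; each row is the pose to reach, as a shift and turn from the pose commanded when the call began, along the tool's axes at that moment; what a row does not reach only later rows make up. A row lasts 1/12 s, in which the tool goes at most 41.7 mm and 7.16 degrees, less where a joint would pass 70% of its speed; a pose out of reach is approached as far as the arm can. A call with a gripper value outside its range is refused whole. The fingers move at their own pace and stop on an object; "squeeze" is the grip in N (left out, the last holds). Time passes only in rows, so rows that repeat a pose let the fingers close. It gives the time, the measured TCP pose, the force, the opening and the grip force at its end, in the units of the state.
- r.get_state(): the state, without advancing time (a new reading comes with each control period).
- r.snapshot(name): name is "scene" or "top" or "wrist"; returns the picture (400x640x3 uint8, red, green, blue); there is no depth.
- r.camera_params(name): a dict with "fx", "fy", "cx", "cy" (pixels), "distortion" ([k1, k2, p1, p2, k3] as OpenCV has them; the pictures are not rectified), "position" and "attitude" of the camera in the world; the wrist camera has in their place "hand_eye" (4x4, takes a point from camera to tool coordinates, whose origin is the TCP and whose axes are the flange's). Camera axes: x right, y down, z forward; pixel columns grow to the right and rows downward; lengths in m; the calibration is good to about 2 mm. A picture is of the moment at which its call begins: read the wrist's pose just before it. camera_params takes no time and is no camera call.
- r.finish_job(): hands the job in; it is judged then, once.
The state is a dict: "clock": time; "q": joint angles; "qd": joint speeds; "joint_torque": joint torques, N m; "tool_pos": TCP position; "eef_rot": TCP orientation; "contact_force": force on the tool from outside, world axes, zero at the start; "moment": the same for the moment, N m; "opening": opening from 0.0 (shut) to 1.0 (fully open); "finger_force": force on a finger pad.
Only numpy, scipy, OpenCV 4.12 (cv2) and the standard library are available. Lean on these libraries where they do the work, as an engineer would, in place of code of your own. Each camera call takes 0.05 s, during which the arm holds its last target. There are 200 camera calls.

### The job

Put the green scoop inside the leaning white salt jar, so that no part of it sticks out, then close the jar with its own white lid (wooden bar handle): line its lugs up with the slots in the mouth, push it fully home and turn it clockwise to the stop so that it locks. Let go of everything, and leave the other kitchen things where they are.

Things in the scene. Friction and masses are not known exactly. Their poses are not given: they have to be found in the camera images.
- mouth: Mouth of the white salt jar, which leans 30 deg in a fixed steel cradle and cannot move. Origin: centre of the steel collar's top face (108 mm across), 131 mm above the counter; the lid's disc rests on it. z: out of the jar along its axis, leaning roughly to the robot; x: through one of the two slots (other at -x). Collar 5 mm thick, round opening 63 mm, free space 91 mm wide below.
- slot (a point): Middle of one slot, at the collar's top, 36 mm from the mouth's centre along its x. A red mark on the collar stands outside each of the two slots. A slot is 20 mm wide and reaches 40.5 mm from the axis; the lid's lugs pass down through the slots.
- lock_mark (a point): One of two blue marks on the collar's top, 65 deg clockwise (seen from outside; negative about the mouth's z) from a slot. With its lugs below the collar the lid turns only clockwise, 65 deg to a hard stop (up to 5 deg more with play); its red marks then point to the blue ones. No spring, light friction only.
- jar_floor (a point): Centre of the jar's inner floor, 106 mm below the collar's top along the jar's axis.
- lid: Jar lid, 0.15 to 0.27 kg, lying on the counter handle up: white disc 92 mm across, 8 mm thick. Origin: centre of the disc's underside; z up. Below it a plug 59 mm across reaches to z = -14 mm (edge chamfered 3 mm); two lugs stick out of it along +x and -x, in line with the bar handle, also shown by red marks on the disc's edge. Half a turn makes no difference.
- lid_grip (a point): Centre of the lid's wooden bar handle, on the lid's axis 22 mm above its origin. The bar is 60 mm long along the lid's x, 14 mm thick along its y, and stands from z = 8 to 36 mm.
- lid_lug (a point): Outer end of one of the lid's two lugs, 38 mm from the axis. A lug is 14 mm wide, from z = -14 to -7 mm in the lid's frame, so it lies 2 mm below the 5 mm collar when the disc rests on the collar.
- scoop: Green plastic dipper scoop, 28 to 50 g, standing on the counter: round cup 36 mm across, 34 mm high, with an upright strap handle. Origin: centre of the cup's underside; z up along the handle. The strap stands at x = +16.5 mm, 8 mm thick along x, 16 mm wide along y, up to z = 78 mm. It fits inside the jar under the lid however it lies.
- scoop_top (a point): Middle of the top end of the scoop's handle.
- jar: The jar's steel cradle, fixed: foot plate 120 x 100 mm, cheeks 55 mm high. Origin: centre of its underside. The jar in it leans towards -x of this frame (mouth's centre at x = -26 mm, z = 131 mm; highest edge of the jar 158 mm up).
- garlic_press: Bystander: stainless garlic press lying flat, 170 x 40 mm, 30 mm high. Origin: its underside, at mid-length.
- pepper: Bystander: dark wooden pepper shaker, 38 mm across, 78 mm high, upright close to the lid, beyond one end of its bar. Origin: its underside.
- spatula: Bystander: pale wooden spatula lying flat, 280 mm long. Origin: its underside.
- oil: Bystander: amber oil bottle with a yellow cap, 60 mm across, 190 mm high, upright. Origin: its underside.
- mug: Bystander: blue mug, 80 mm across, 90 mm high, upright. Origin: its underside.
- pan_lid: Bystander: small steel saucepan lid with a round knob, 120 mm across, 38 mm high (does not belong to the jar). Origin: its underside.
- dip_bowl: Bystander: terracotta dipping bowl, 84 mm across, 35 mm high, close beside the scoop. Origin: its underside.
Not all that is in view belongs to the job. Leave any purple look-alike of the lid alone.

How it is judged:
On the way, in this order (a step that is already met when the one before it is completed fails the run):
1. the scoop lies let go inside the jar, all of it below the collar (z of scoop in the frame of mouth between -0.13 and -0.02 m and z of scoop_top in the frame of mouth below -0.012 m and x of scoop in the frame of mouth between -0.05 and 0.05 m and y of scoop in the frame of mouth between -0.05 and 0.05 m and contact force between the fingers and scoop below 0.2 N), for 0.2 s.
2. the lid is pushed home with its lugs through the slots, not yet turned (x of lid in the frame of mouth between -0.005 and 0.005 m and y of lid in the frame of mouth between -0.005 and 0.005 m and z of lid in the frame of mouth between -0.0035 and 0.0035 m and angle between the z axis of lid and the z axis of mouth, either way round below 0.08 rad and angle between the x axis of lid and the x axis of mouth, either way round below 0.26 rad), for 0.05 s.
At the end, for the whole second after the job is handed in: The scoop is inside the jar (all of it at least 12 mm below the collar's top). The lid sits in the mouth, its disc within 3.5 mm of flush on the collar and 5 mm of its centre, square to it within 0.08 rad, turned at least 50 deg (0.87 rad) clockwise from the slots, at rest and released (z of scoop in the frame of mouth between -0.13 and -0.02 m and z of scoop_top in the frame of mouth below -0.012 m and x of scoop in the frame of mouth between -0.05 and 0.05 m and y of scoop in the frame of mouth between -0.05 and 0.05 m and x of lid in the frame of mouth between -0.005 and 0.005 m and y of lid in the frame of mouth between -0.005 and 0.005 m and z of lid in the frame of mouth between -0.0035 and 0.0035 m and angle between the z axis of lid and the z axis of mouth, either way round below 0.08 rad and angle between the x axis of lid and the x axis of mouth, either way round above 0.87 rad and linear speed of lid below 0.02 m/s and angular speed of lid below 0.2 rad/s); the robot touches nothing.
It fails at once if one of the other kitchen things (garlic press, pepper shaker, spatula, oil bottle, mug, pan lid, bowl) is moved more than 30 mm (distance of any of garlic_press, pepper, spatula, oil, mug, pan_lid, dip_bowl from where it was at the start of the episode above 0.03 m).
It also fails if it takes over 59 s, if anything falls off the work surface, if the arm or the gripper's body presses on something with over 40 N, if the wrist force passes 120 N, or if a joint passes its speed limit or range.

## Working session

There is one attempt and no reset: what is moved stays moved. The work goes in short steps, Python scripts to look and compute and a tool call to move; the robot and the scene stay as the last step left them, time stands still between calls to the robot, and variables do not carry over. Pictures are saved under pics/ and viewed, at most 10 in all, crops included, and the job is handed in when it is done.

Besides the shell and the picture viewer there is one more tool, called after "Request:" in YAML: its name, and indented under it one key for each argument. carry_out: Moves the arm, as the interface text tells. Its arguments: {"type":"object","properties":{"plan":{"type":"array"},"squeeze":{"type":"number"}},"required":["plan"]}

```bash
ls; mkdir -p pics
python3 - <<'E'
from plant import r
import cv2,numpy as np,json
s=r.get_state();print(s)
for n in("scene","top","wrist"):
    p=r.camera_params(n);print(n,p)
    cv2.imwrite(f"pics/{n}0.png",r.snapshot(n)[:,:,::-1])
a=cv2.imread("pics/scene0.png");b=cv2.imread("pics/top0.png")
E
```

```text
pics
{'clock': 0.0, 'q': array([-1.07918588,  0.68997775, -0.19453927,  1.56635968,  0.157331  ,
        0.90251143, -0.21506523]), 'qd': array([ 1.20721688e-04, -5.87574831e-04, -4.90686855e-05, -7.66284794e-04,
       -1.20707712e-03,  1.62998823e-03,  8.63674642e-04]), 'joint_torque': array([-7.13641512e-04, -5.27562976e+01, -1.26722250e+00, -1.53432977e+01,
       -5.26832405e-02,  6.54719493e-03,  1.62310712e-04]), 'tool_pos': array([0.27599611, 0.56004036, 0.23791041]), 'eef_rot': array([ 2.26833499e-01,  9.73933108e-01, -9.19092486e-04, -1.39005929e-04]), 'contact_force': array([-0.25038174,  0.00310839, -0.34694392]), 'moment': array([-0.00722129,  0.00323021,  0.05441123]), 'finger_force': 0.0, 'opening': 1.0000569587352055}
scene {'fx': 428.4143174489562, 'fy': 428.4143174489562, 'cx': 309.8172343620046, 'cy': 195.2640592363209, 'distortion': array([-0.02826248,  0.        ,  0.        ,  0.        ,  0.        ]), 'position': array([ 1.26783501, -0.54990519,  0.76514989]), 'attitude': array([ 0.78915528,  0.41074872, -0.21694723, -0.40181257])}
top {'fx': 449.47264372144485, 'fy': 449.47264372144485, 'cx': 316.3441711881293, 'cy': 196.77625185987895, 'distortion': array([-0.11267271,  0.        ,  0.        ,  0.        ,  0.        ]), 'position': array([ 0.39180979, -0.04805628,  1.36627953]), 'attitude': array([ 0.70845174, -0.70358697,  0.0455522 , -0.0314087 ])}
wrist {'fx': 283.5015832937802, 'fy': 283.5015832937802, 'cx': 319.61830888700933, 'cy': 196.28340192587208, 'distortion': array([0.00092588, 0.        , 0.        , 0.        , 0.        ]), 'hand_eye': array([[ 1.15824298e-04, -9.64621679e-01, -2.63638014e-01,
         6.87080793e-02],
       [ 9.99999988e-01,  8.40539529e-05,  1.31786882e-04,
        -1.69680297e-03],
       [-1.04964666e-04, -2.63638026e-01,  9.64621677e-01,
        -1.46295232e-01],
       [ 0.00000000e+00,  0.00000000e+00,  0.00000000e+00,
         1.00000000e+00]])}
```

View pics/scene0.png

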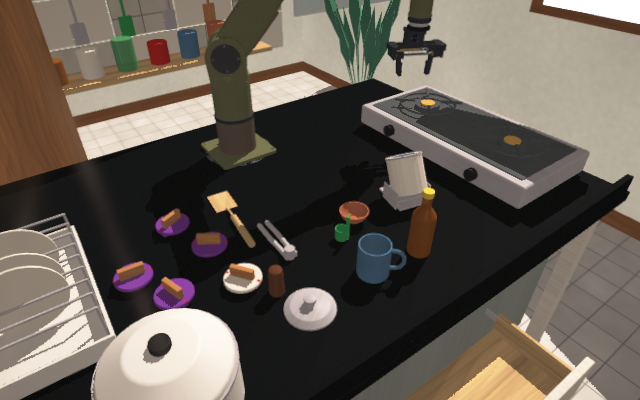

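View pics/top0.png

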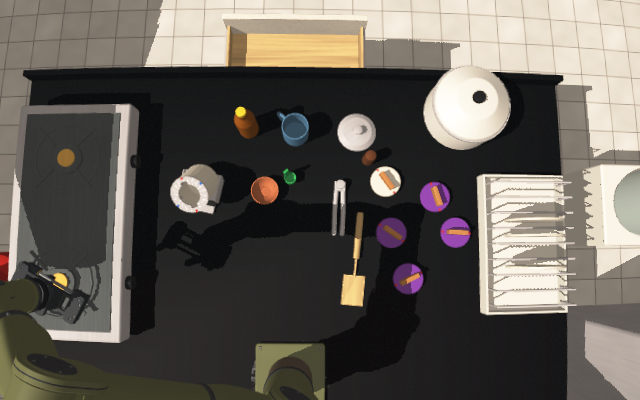

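```bash
cat > h.py <<'E'
from plant import r
import cv2,numpy as np
from scipy.spatial.transform import Rotation as R
def pose():
    s=r.get_state();T=np.eye(4);T[:3,:3]=R.from_quat(s['eef_rot']).as_matrix();T[:3,3]=s['tool_pos'];return T
def shot(n):
    """image (BGR) and camera->world"""
    p=r.camera_params(n)
    if n=='wrist': T=pose()@p['hand_eye']
    else:
        T=np.eye(4);T[:3,:3]=R.from_quat(p['attitude']).as_matrix();T[:3,3]=p['position']
    return r.snapshot(n)[:,:,::-1].copy(),T
def rays(n,T,px):
    p=r.camera_params(n);K=np.array([[p['fx'],0,p['cx']],[0,p['fy'],p['cy']],[0,0,1]])
    u=cv2.undistortPoints(np.array(px,float).reshape(-1,1,2),K,p['distortion'])[:,0]
    d=np.c_[u,np.ones(len(u))]@T[:3,:3].T
    return T[:3,3],d/np.linalg.norm(d,axis=1)[:,None]
def proj(n,T,P):
    p=r.camera_params(n);K=np.array([[p['fx'],0,p['cx']],[0,p['fy'],p['cy']],[0,0,1]])
    Q=(np.atleast_2d(P)-T[:3,3])@T[:3,:3]
    return cv2.projectPoints(Q.reshape(-1,1,3),np.zeros(3),np.zeros(3),K,p['distortion'])[0][:,0]
def plane(n,T,px,z):
    c,d=rays(n,T,px);return c+d*((z-c[2])/d[:,2])[:,None]
def tri(L):
    """L: list of (origin, dir); returns point, rms gap"""
    A=[np.eye(3)-np.outer(d,d) for c,d in L]
    X=np.linalg.solve(sum(A),sum(a@c for a,(c,d) in zip(A,L)))
    return X,np.sqrt(np.mean([np.sum((a@(X-c))**2) for a,(c,d) in zip(A,L)]))
def comps(img,lo,hi,amin=4,roi=None):
    m=cv2.inRange(cv2.cvtColor(img,cv2.COLOR_BGR2HSV),np.array(lo),np.array(hi))
    if roi: k=np.zeros_like(m);k[roi[1]:roi[3],roi[0]:roi[2]]=255;m&=k
    n,l,st,c=cv2.connectedComponentsWithStats(m)
    return [(st[i,4],c[i].round(1),st[i,:4]) for i in range(1,n) if st[i,4]>=amin],l
E
python3 - <<'E'
from h import *
I={n:shot(n) for n in('scene','top')}
Z=lambda im,x,y,w,h,f:cv2.resize(im[y:y+h,x:x+w],None,fx=f,fy=f,interpolation=cv2.INTER_CUBIC)
t=I['top'][0];s=I['scene'][0]
out=np.vstack([np.hstack([Z(t,160,150,80,75,5),Z(t,345,140,80,75,5)]),np.hstack([Z(t,250,150,80,45,5),Z(s,300,180,80,45,5)])])
cv2.imwrite('pics/z1.png',out);print(out.shape)
for n,roi in(('top',(280,160,305,190)),('scene',(325,205,360,245))):
    print(n,'green',comps(I[n][0],(45,80,40),(85,255,255),5,roi)[0])
for n,roi in(('top',(366,164,404,200)),('scene',(215,255,270,300))):
    print(n,'white',comps(I[n][0],(0,0,130),(179,70,255),60,roi)[0],'wood',comps(I[n][0],(5,90,90),(20,220,255),20,roi)[0])
T=I['top'][1]
print(plane('top',T,[[385,181],[289,177],[195,190],[369,158],[264,190],[190,208]],0.02).round(3))
E
```

```text
(600, 800, 3)
top green [(np.int32(166), array([288.8, 176.6]), array([282, 168,  14,  17], dtype=int32))]
scene green [(np.int32(301), array([342.2, 230.6]), array([334, 215,  16,  27], dtype=int32))]
top white [(np.int32(590), array([384.6, 181.4]), array([370, 166,  31,  31], dtype=int32))] wood [(np.int32(126), array([386.5, 180.1]), array([379, 171,  16,  19], dtype=int32))]
scene white [(np.int32(614), array([242.8, 280. ]), array([223, 263,  40,  30], dtype=int32))] wood [(np.int32(291), array([241.3, 271.5]), array([229, 263,  26,  17], dtype=int32))]
[[ 0.589 -0.283  0.02 ]
 [ 0.599  0.009  0.02 ]
 [ 0.557  0.293  0.02 ]
 [ 0.66  -0.235  0.02 ]
 [ 0.558  0.083  0.02 ]
 [ 0.502  0.306  0.02 ]]
```

View pics/z1.png

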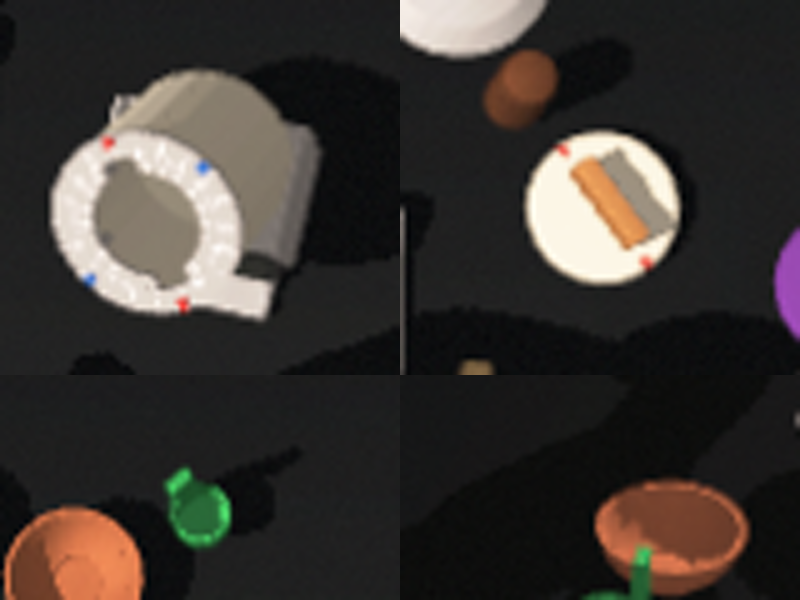

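Request:
carry_out:
  plan:
    - {"rot":[0,0,0],"xyz":[-0.3,-0.1,-0.03],"grip":0}
    - {"rot":[0,0,0],"xyz":[-0.3,-0.1,-0.03],"grip":0}
    - {"rot":[0,0,0],"xyz":[-0.3,-0.1,-0.03],"grip":0}
    - {"rot":[0,0,0],"xyz":[-0.3,-0.1,-0.03],"grip":0}
    - {"rot":[0,0,0],"xyz":[-0.3,-0.1,-0.03],"grip":0}
    - {"rot":[0,0,0],"xyz":[-0.3,-0.1,-0.03],"grip":0}
    - {"rot":[0,0,0],"xyz":[-0.3,-0.1,-0.03],"grip":0}
    - {"rot":[0,0,0],"xyz":[-0.3,-0.1,-0.03],"grip":0}

```text
clock: 0.92
tool_pos: [0.505, 0.3335, 0.269]
eef_rot: [0.23, 0.973, -0.001, 0.001]
contact_force: [1.1, 0.1, 0.3]
opening: 0.999
finger_force: 0.0
```

Run:
```python
from h import *
import pickle
print(r.get_state()['q'].round(2),r.get_state()['tool_pos'],abs(r.get_state()['qd']).max())
im,T=shot('wrist');cv2.imwrite('pics/w1.png',im);pickle.dump(T,open('w1.p','wb'))
for nm,lo,hi in(('red',(0,120,100),(6,255,255)),('red2',(172,120,100),(179,255,255)),('blue',(105,120,80),(125,255,255))):
    print(nm,[(a,tuple(c)) for a,c,_ in comps(im,lo,hi,6)[0]])
tp,TT=shot('top')
print(plane('top',TT,[[181.6,178.4],[196.6,210.8],[200.6,183.4],[178,206]],.131).round(3))
```

```text
[-0.53  0.63 -0.23  1.59  0.17  0.94  0.29] [0.50501063 0.33348366 0.26902392] 0.4854945662476013
red [(np.int32(27), (np.float64(257.4), np.float64(196.1))), (np.int32(31), (np.float64(318.0), np.float64(264.4)))]
red2 []
blue [(np.int32(20), (np.float64(304.8), np.float64(186.2))), (np.int32(16), (np.float64(267.3), np.float64(272.9)))]
[[0.576 0.304 0.131]
 [0.485 0.258 0.131]
 [0.562 0.25  0.131]
 [0.498 0.311 0.131]]
```

View pics/w1.png

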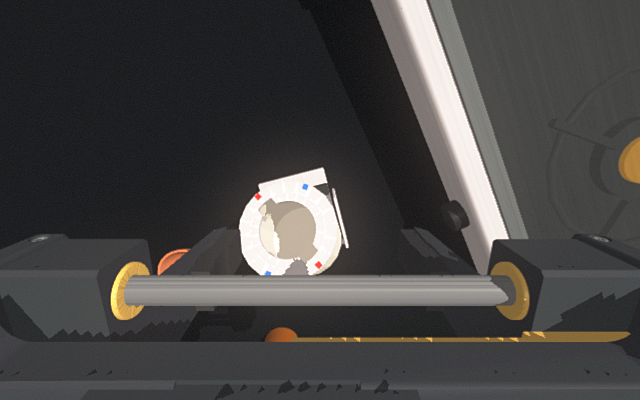

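```bash
cat >> h.py <<'E'
RED=((0,120,100),(6,255,255));BLUE=((105,120,80),(125,255,255))
def marks(im,roi=None):
    return [[c for a,c,_ in comps(im,*k,5,roi)[0]] for k in(RED,BLUE)]
def go(P,Rm):
    """tool-axes shift and turn from the present pose to (P,Rm)"""
    T=pose();d=T[:3,:3].T@(np.array(P)-T[:3,3]);w=R.from_matrix(T[:3,:3].T@Rm).as_rotvec()
    print('xyz',d.round(4),'rot',w.round(4),'rows',max(np.linalg.norm(d)/.0417,np.degrees(np.linalg.norm(w))/7.16).round(1))
E
python3 - <<'E'
from h import *
r.snapshot('wrist')
im,T=shot('wrist');tp,TT=shot('top')
a=marks(im);b=marks(tp,(165,165,215,225));print(a,b)
print(abs(r.get_state()['qd']).max(),r.get_state()['tool_pos'])
ts=np.array([181.6,178.4]),np.array([196.6,210.8]),np.array([200.6,183.4]),np.array([178,206])
W=a[0]+a[1];t=b[0]+b[1] if len(b[0])==2==len(b[1]) else ts
P=[]
for i in range(4):
    best=min((tri([(rays('wrist',T,[W[i]])[0],rays('wrist',T,[W[i]])[1][0]),(rays('top',TT,[t[j]])[0],rays('top',TT,[t[j]])[1][0])])for j in((0,1) if i<2 else (2,3))),key=lambda q:q[1])
    print(i,best[0].round(4),best[1].round(4));P.append(best[0])
P=np.array(P);C=P.mean(0);U,S,V=np.linalg.svd(P-C);n=V[2]*np.sign(V[2][2]);print('C',C,'n',n,'S',S,'lean',np.degrees(np.arccos(n[2])))
print('radii',np.linalg.norm(P-C,axis=1))
E
```

```text
[[array([256. , 198.1]), array([317.2, 267.3])], [array([303.9, 188.9])]] [[array([196.4, 210.8])], []]
0.024628168680483016 [0.50016631 0.33931404 0.26856313]
0 [0.4863 0.2632 0.1109] 0.0005
1 [0.5718 0.2971 0.1541] 0.0004
2 [0.4998 0.3161 0.1133] 0.0001Traceback (most recent call last):
  File "<stdin>", line 10, in <module>
  File "<stdin>", line 10, in <genexpr>
IndexError: list index out of range
```

Run:
```python
from h import *
C=np.array([.529,.280,.1325]);n=np.array([-.474,.081,.877]);n/=np.linalg.norm(n)
x=pose()[:3,0];x=x-n*(x@n);x/=np.linalg.norm(x);Rm=np.c_[x,np.cross(-n,x),-n]
go(C-Rm@np.array([.06,0,.10]),Rm)
```

```text
xyz [-0.0592 -0.0584  0.0209] rot [-0.151  -0.4796  0.037 ] rows 4.0
```

Request:
carry_out:
  plan:
    - {"rot":[-0.151,-0.48,0.037],"xyz":[-0.059,-0.058,0.021],"grip":0}
    - {"rot":[-0.151,-0.48,0.037],"xyz":[-0.059,-0.058,0.021],"grip":0}
    - {"rot":[-0.151,-0.48,0.037],"xyz":[-0.059,-0.058,0.021],"grip":0}
    - {"rot":[-0.151,-0.48,0.037],"xyz":[-0.059,-0.058,0.021],"grip":0}
    - {"rot":[-0.151,-0.48,0.037],"xyz":[-0.059,-0.058,0.021],"grip":0}
    - {"rot":[-0.151,-0.48,0.037],"xyz":[-0.059,-0.058,0.021],"grip":0}

```text
clock: 1.67
tool_pos: [0.5234, 0.2646, 0.2461]
eef_rot: [0.232, 0.941, 0.019, 0.247]
contact_force: [-0.5, 0.3, 0.3]
opening: 1.001
finger_force: 0.0
```

Run:
```python
from h import *
import pickle
r.snapshot('wrist')
im,T=shot('wrist');cv2.imwrite('pics/w2.png',im);s=r.get_state()
print(abs(s['qd']).max(),s['tool_pos'],s['q'].round(2))
m=marks(im);print(m)
# second use: cast onto the mouth plane from the first estimate
C=np.array([.529,.280,.1325]);n=np.array([-.474,.081,.877]);n/=np.linalg.norm(n)
c,d=rays('wrist',T,m[0]+m[1]);P=c+d*(((C-c)@n)/(d@n))[:,None];print(P.round(4),np.linalg.norm(P-P.mean(0),axis=1))
pickle.dump((m,T),open('w2.p','wb'))
```

```text
0.08104412504641947 [0.52693308 0.2629881  0.24736531] [-1.01  0.58  0.39  2.07  0.71  0.26 -0.29]
[[array([275.5,  89.5]), array([360.8, 173.4])], [array([339.9,  72.8]), array([301.5, 188. ])]]
[[0.4863 0.2632 0.111 ]
 [0.5713 0.2966 0.1538]
 [0.4992 0.3157 0.1131]
 [0.5588 0.2437 0.152 ]] [0.05049027 0.05033262 0.05048573 0.0507853 ]
```

View pics/w2.png

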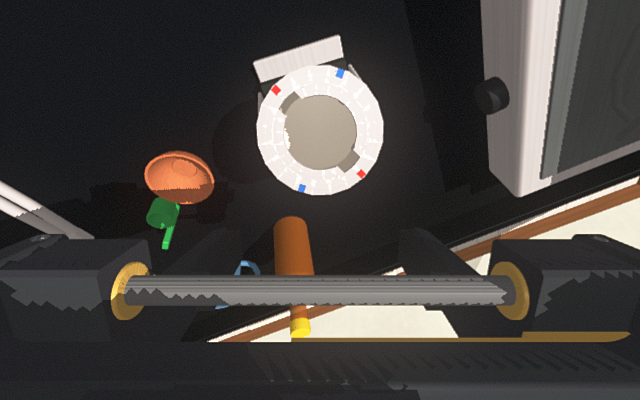

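Run:
```python
from h import *
import pickle
m,T2=pickle.load(open('w2.p','rb'))
T1=pickle.load(open('w1.p','rb'))
im=cv2.imread('pics/w1.png');a=marks(im);W1=a[0]+a[1];W2=m[0]+m[1]
TT=shot('top')[1];tp=[[196.6,210.8],[181.6,178.4],[178,206],[200.6,183.4]]
o=[]
for j,(k1,k2) in enumerate(((0,0),(1,1),(2,2),(3,3))):
    L=[]
    for n,T,px in(('wrist',T1,W1[k1]),('wrist',T2,W2[k2]),('top',TT,tp[(0,1,3,2)[j]])):
        c,d=rays(n,T,[px]);L.append((c,d[0]))
    # try both orders of the top mark
    c,d=rays('top',TT,tp);best=min((tri([L[1],(c,d[q])]) for q in range(4)),key=lambda z:z[1])
    print(best[0].round(4),best[1].round(4),'w1w2',tri(L[:2])[0].round(4),tri(L[:2])[1].round(4));o.append(best[0])
P=np.array(o);C=P.mean(0);n=np.linalg.svd(P-C)[2][2];n*=np.sign(n[2]);print(C,n,np.degrees(np.arccos(n[2])))
t=shot('top')[0]
print('scoop cup',plane('top',TT,[[290,177.6]],.034),'strap',plane('top',TT,[[285.6,171.4]],.078))
```

```text
[0.4867 0.2633 0.1106] 0.0002 w1w2 [0.4866 0.2631 0.1103] 0.0
[0.572  0.297  0.1534] 0.0005 w1w2 [0.5709 0.2967 0.1541] 0.0001
[0.4996 0.316  0.1127] 0.0003 w1w2 [0.4999 0.3158 0.1115] 0.0
[0.5586 0.2442 0.1527] 0.0004 w1w2 [0.5564 0.245  0.1544] 0.0006
[0.52919169 0.28012417 0.13232961] [-0.47593987  0.09524221  0.87430553] 29.037108152152324
scoop cup [[0.59470762 0.00491008 0.034     ]] strap [[0.60608191 0.01615227 0.078     ]]
```

Run:
```python
from h import *
s=.70711;Rd=np.c_[[-s,s,0],[s,s,0],[0,0,-1]]
go([.606,.016,.17],Rd)
go([.606,.016,.26],Rd)
```

```text
xyz [-0.1351 -0.1958  0.1248] rot [0.2292 0.4492 0.2838] rows 6.4
xyz [-0.1761 -0.1819  0.0459] rot [0.2292 0.4492 0.2838] rows 6.2
```

Request:
carry_out:
  plan:
    - {"rot":[0.229,0.449,0.284],"xyz":[-0.176,-0.182,0.046],"grip":0}
    - {"rot":[0.229,0.449,0.284],"xyz":[-0.176,-0.182,0.046],"grip":0}
    - {"rot":[0.229,0.449,0.284],"xyz":[-0.176,-0.182,0.046],"grip":0}
    - {"rot":[0.229,0.449,0.284],"xyz":[-0.176,-0.182,0.046],"grip":0}
    - {"rot":[0.229,0.449,0.284],"xyz":[-0.176,-0.182,0.046],"grip":0}
    - {"rot":[0.229,0.449,0.284],"xyz":[-0.176,-0.182,0.046],"grip":0}
    - {"rot":[0.229,0.449,0.284],"xyz":[-0.155,-0.189,0.086],"grip":0}
    - {"rot":[0.229,0.449,0.284],"xyz":[-0.135,-0.196,0.125],"grip":0}

```text
clock: 2.53
tool_pos: [0.6084, 0.0206, 0.2023]
eef_rot: [0.39, 0.921, 0.003, 0.006]
contact_force: [1.6, 0.0, -0.4]
opening: 1.002
finger_force: 0.0
```

Run:
```python
from h import *
import pickle
r.snapshot('wrist');r.snapshot('wrist')
im,T=shot('wrist');cv2.imwrite('pics/w3.png',im);s=r.get_state();pickle.dump(T,open('w3.p','wb'))
print(abs(s['qd']).max(),s['tool_pos'],s['q'].round(2))
print(comps(im,(45,80,30),(85,255,255),30)[0])
# bright facet of the strap's top
print(comps(im,(45,80,150),(85,255,255),10)[0])
cv2.imwrite('pics/w3z.png',cv2.resize(im[120:280,220:420],None,fx=3,fy=3,interpolation=cv2.INTER_CUBIC))
```

```text
0.08081645786614627 [0.6000286  0.02560024 0.19629961] [ 0.    0.71 -0.21  1.68  0.2   0.77  0.47]
[(np.int32(1124), array([311.5, 190.6]), array([292, 171,  37,  41], dtype=int32))]
[(np.int32(1072), array([311.5, 190.3]), array([293, 171,  36,  40], dtype=int32))]
```

View pics/w3z.png

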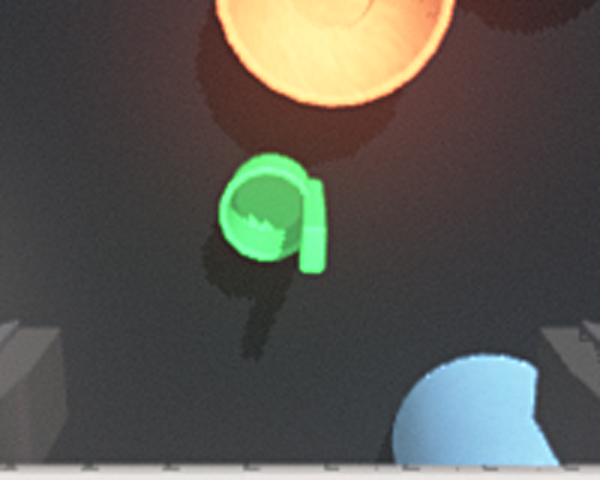

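Run:
```python
from h import *
import pickle
T3=pickle.load(open('w3.p','rb'));L=[]
for n,T,px in(('wrist',T3,[324.3,203.3]),('top',shot('top')[1],[285.6,171.4]),('scene',shot('scene')[1],[348.6,216])):
    c,d=rays(n,T,[px]);L.append((c,d[0]))
print(tri(L),tri([L[0],L[2]]),tri([L[0],L[1]]))
print(plane('wrist',T3,[[324.3,203.3]],.078))
X=plane('wrist',T3,[[324.3,203.3]],.078)[0]
s=.70711;Rd=np.c_[[-s,s,0],[s,s,0],[0,0,-1]]
print(r.get_state()['tool_pos']);go([X[0],X[1],.054],Rd)
```

```text
(array([0.6075045 , 0.01590053, 0.07793457]), np.float64(0.0013460874545029428)) (array([0.6085186 , 0.01549077, 0.07856965]), np.float64(0.0009446527336731477)) (array([0.60574157, 0.01596203, 0.08486639]), np.float64(0.0008040843176500067))
[[0.60801991 0.01466084 0.078     ]]
[0.60120041 0.03113371 0.19913895]
xyz [-0.0165 -0.0072  0.1451] rot [ 0.0024 -0.0002 -0.0013] rows 3.5
```

Request:
carry_out:
  plan:
    - {"rot":[0,0,0],"xyz":[-0.0165,-0.007,0.0],"grip":60}
    - {"rot":[0,0,0],"xyz":[-0.0165,-0.007,0.04],"grip":60}
    - {"rot":[0,0,0],"xyz":[-0.0165,-0.007,0.08],"grip":60}
    - {"rot":[0,0,0],"xyz":[-0.0165,-0.007,0.11],"grip":60}
    - {"rot":[0,0,0],"xyz":[-0.0165,-0.007,0.13],"grip":60}
    - {"rot":[0,0,0],"xyz":[-0.0165,-0.007,0.145],"grip":60}
    - {"rot":[0,0,0],"xyz":[-0.0165,-0.007,0.145],"grip":60}
    - {"rot":[0,0,0],"xyz":[-0.0165,-0.007,0.145],"grip":60}

```text
clock: 3.45
tool_pos: [0.6082, 0.0159, 0.0544]
eef_rot: [0.382, 0.924, 0.001, 0.001]
contact_force: [0.3, -0.4, -0.2]
opening: 0.762
finger_force: 0.0
```

Run:
```python
from h import *
im,T=shot('wrist');cv2.imwrite('pics/w4.png',im)
s=r.get_state();print(s['tool_pos'],s['q'].round(2),s['opening'])
print(comps(im,(45,80,30),(85,255,255),30)[0],proj('wrist',T,[[.608,.0147,.078]]),proj('wrist',T,[T[:3,3]*0+s['tool_pos']]))
```

```text
[0.60882173 0.0154696  0.05510912] [-0.01  0.92 -0.16  1.74  0.26  0.5   0.45] 0.760371442136119
[(np.int32(3732), array([300.7, 229.6]), array([266, 191,  65,  84], dtype=int32))] [[321.58094318 266.98073977]] [[323.25451813 246.37087575]]
```

View pics/w4.png

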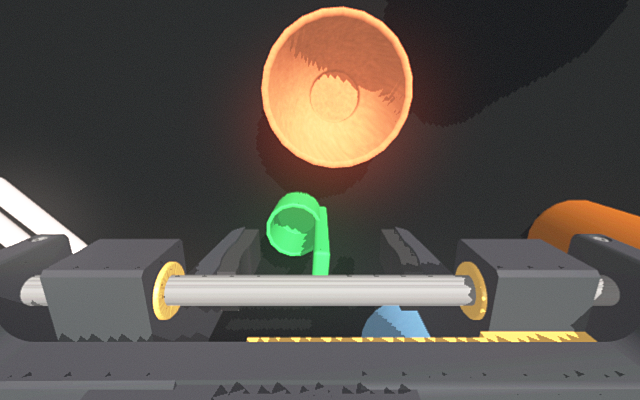

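Request:
carry_out:
  plan:
    - {"rot":[0,0,0],"xyz":[0,0,0],"grip":255}
    - {"rot":[0,0,0],"xyz":[0,0,0],"grip":255}
    - {"rot":[0,0,0],"xyz":[0,0,0],"grip":255}
    - {"rot":[0,0,0],"xyz":[0,0,0],"grip":255}
    - {"rot":[0,0,0],"xyz":[0,0,0],"grip":255}
    - {"rot":[0,0,0],"xyz":[0,0,0],"grip":255}
    - {"rot":[0,0,0],"xyz":[0,0,0],"grip":255}
    - {"rot":[0,0,0],"xyz":[0,0,0],"grip":255}
  squeeze: 15

```text
clock: 4.17
tool_pos: [0.6075, 0.0137, 0.0532]
eef_rot: [0.383, 0.924, -0.001, 0.0]
contact_force: [-0.1, -0.0, -0.1]
opening: 0.189
finger_force: 0.0
```

Request:
carry_out:
  plan:
    - {"rot":[0,0,0],"xyz":[0,0,0],"grip":255}
    - {"rot":[0,0,0],"xyz":[0,0,0],"grip":255}
    - {"rot":[0,0,0],"xyz":[0,0,0],"grip":255}
    - {"rot":[0,0,0],"xyz":[0,0,-0.02],"grip":255}
    - {"rot":[0,0,0],"xyz":[0,0,-0.06],"grip":255}
    - {"rot":[0,0,0],"xyz":[0,0,-0.1],"grip":255}
    - {"rot":[0,0,0],"xyz":[0,0,-0.14],"grip":255}
    - {"rot":[0,0,0],"xyz":[0,0,-0.18],"grip":255}

```text
clock: 4.83
tool_pos: [0.6068, 0.0138, 0.235]
eef_rot: [0.383, 0.924, -0.001, 0.0]
contact_force: [1.0, 0.2, -0.1]
opening: 0.093
finger_force: 15.0
```

```bash
cat >> h.py <<'E'
C=np.array([.5292,.2801,.1318]);N=np.array([-.488,.097,.867]);N/=np.linalg.norm(N)
MX=np.array([.0427,.0169,.0214]);MX=MX-N*(MX@N);MX/=np.linalg.norm(MX);MY=np.cross(N,MX)
def mframe(x):
    x=np.array(x,float);x=x-N*(x@N);x/=np.linalg.norm(x);return np.c_[x,np.cross(-N,x),-N]
E
python3 - <<'E'
from h import *
print(MX,MY)
Rm=mframe(pose()[:3,0])
go(C+.10*N+.015*Rm[:,1],Rm);print(r.get_state()['q'].round(2),Rm)
E
```

```text
[0.83665956 0.33483093 0.43346167] [-0.24834678  0.93726843 -0.24464621]
xyz [0.2847 0.1199 0.0115] rot [-0.3053 -0.4221  0.0659] rows 7.4
[ 0.03  0.67 -0.23  1.63  0.19  0.87  0.51] [[-0.55459708  0.67386752  0.48818506]
 [ 0.73284815  0.67343704 -0.09703678]
 [-0.39415184  0.3039492  -0.86732878]]
```

Request:
carry_out:
  plan:
    - {"rot":[-0.305,-0.422,0.066],"xyz":[0.285,0.12,0.011],"grip":255}
    - {"rot":[-0.305,-0.422,0.066],"xyz":[0.285,0.12,0.011],"grip":255}
    - {"rot":[-0.305,-0.422,0.066],"xyz":[0.285,0.12,0.011],"grip":255}
    - {"rot":[-0.305,-0.422,0.066],"xyz":[0.285,0.12,0.011],"grip":255}
    - {"rot":[-0.305,-0.422,0.066],"xyz":[0.285,0.12,0.011],"grip":255}
    - {"rot":[-0.305,-0.422,0.066],"xyz":[0.285,0.12,0.011],"grip":255}
    - {"rot":[-0.305,-0.422,0.066],"xyz":[0.285,0.12,0.011],"grip":255}
    - {"rot":[-0.305,-0.422,0.066],"xyz":[0.285,0.12,0.011],"grip":255}

```text
clock: 5.5
tool_pos: [0.5563, 0.1631, 0.2247]
eef_rot: [0.401, 0.882, 0.046, 0.242]
contact_force: [1.0, -0.1, -0.1]
opening: 0.093
finger_force: 15.0
```

Run:
```python
from h import *
r.snapshot('wrist');r.snapshot('wrist');im,T=shot('wrist');cv2.imwrite('pics/w5.png',im)
s=r.get_state();print(s['tool_pos'],s['q'].round(2),s['opening'])
Rm=mframe([-.5546,.7328,-.394])
go(C+.10*N+.015*Rm[:,1],Rm);go(C+.006*N+.015*Rm[:,1],Rm)
```

```text
[0.55597965 0.16426967 0.22411504] [-0.85  0.61  0.46  2.15  0.92  0.09 -0.7 ] 0.08834629624408964
xyz [ 0.1361  0.0469 -0.0444] rot [-0.0301 -0.0093  0.0099] rows 3.6
xyz [0.1352 0.0497 0.0496] rot [-0.0301 -0.0093  0.0099] rows 3.7
```

View pics/w5.png

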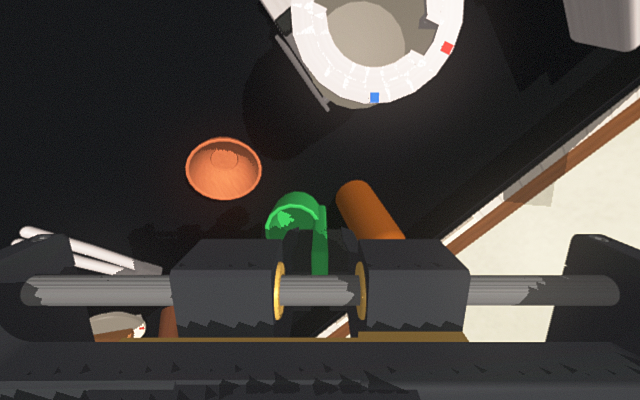

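Request:
carry_out:
  plan:
    - {"rot":[-0.03,-0.01,0.01],"xyz":[0.136,0.047,-0.044],"grip":255}
    - {"rot":[-0.03,-0.01,0.01],"xyz":[0.136,0.047,-0.044],"grip":255}
    - {"rot":[-0.03,-0.01,0.01],"xyz":[0.136,0.047,-0.044],"grip":255}
    - {"rot":[-0.03,-0.01,0.01],"xyz":[0.136,0.047,-0.044],"grip":255}
    - {"rot":[-0.03,-0.01,0.01],"xyz":[0.136,0.047,-0.044],"grip":255}
    - {"rot":[-0.03,-0.01,0.01],"xyz":[0.136,0.047,-0.044],"grip":255}
    - {"rot":[-0.03,-0.01,0.01],"xyz":[0.136,0.047,-0.044],"grip":255}
    - {"rot":[-0.03,-0.01,0.01],"xyz":[0.136,0.047,-0.044],"grip":255}

```text
clock: 6.32
tool_pos: [0.4933, 0.2957, 0.2237]
eef_rot: [0.404, 0.878, 0.058, 0.252]
contact_force: [0.8, -0.6, -0.4]
opening: 0.088
finger_force: 15.0
```

Run:
```python
from h import *
s=r.get_state();print(s['tool_pos'],s['q'].round(2),s['opening'])
Rm=mframe([-.5546,.7328,-.394])
go(C+.10*N+.015*Rm[:,1],Rm);go(C+.006*N+.015*Rm[:,1],Rm)
```

```text
[0.49334054 0.29570169 0.22368011] [-1.15  0.64  0.45  2.11  0.84  0.24 -0.91] 0.08798906671377558
xyz [ 0.0049  0.0007 -0.0013] rot [-0.0026  0.0045 -0.0082] rows 0.1
xyz [0.0053 0.0009 0.0927] rot [-0.0026  0.0045 -0.0082] rows 2.2
```

Request:
carry_out:
  plan:
    - {"rot":[0,0,0],"xyz":[0.005,0.001,0.015],"grip":255}
    - {"rot":[0,0,0],"xyz":[0.005,0.001,0.03],"grip":255}
    - {"rot":[0,0,0],"xyz":[0.005,0.001,0.045],"grip":255}
    - {"rot":[0,0,0],"xyz":[0.005,0.001,0.055],"grip":255}
    - {"rot":[0,0,0],"xyz":[0.005,0.001,0.065],"grip":255}
    - {"rot":[0,0,0],"xyz":[0.005,0.001,0.075],"grip":255}
    - {"rot":[0,0,0],"xyz":[0.005,0.001,0.084],"grip":255}
    - {"rot":[0,0,0],"xyz":[0.005,0.001,0.092],"grip":255}

```text
clock: 6.98
tool_pos: [0.5322, 0.2914, 0.1485]
eef_rot: [0.404, 0.878, 0.056, 0.252]
contact_force: [-0.5, -0.5, 0.2]
opening: 0.092
finger_force: 15.0
```

Run:
```python
from h import *
r.snapshot('wrist');im,T=shot('wrist');cv2.imwrite('pics/w6.png',im)
s=r.get_state();print(s['tool_pos'],s['q'].round(2),s['opening'],s['contact_force'])
Rm=mframe([-.5546,.7328,-.394]);go(C+.006*N+.015*Rm[:,1],Rm)
```

```text
[0.53211811 0.29113934 0.14833486] [-1.12  0.83  0.53  2.09  1.47  0.06 -1.55] 0.09016290456178248 [ 1.04864985 -0.49606275 -0.82295002]
xyz [0.0001 0.0006 0.008 ] rot [-0.0066  0.0061 -0.0053] rows 0.2
```

View pics/w6.png

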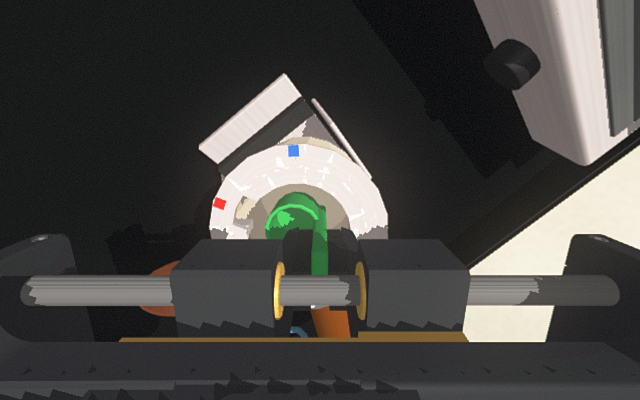

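Request:
carry_out:
  plan:
    - {"rot":[0,0,0],"xyz":[0,0,0.004],"grip":150}
    - {"rot":[0,0,0],"xyz":[0,0,0.004],"grip":150}
    - {"rot":[0,0,0],"xyz":[0,0,0.004],"grip":150}
    - {"rot":[0,0,0],"xyz":[0,0,0.004],"grip":150}
    - {"rot":[0,0,0],"xyz":[0,0,0.004],"grip":150}
    - {"rot":[0,0,0],"xyz":[0,0,0.004],"grip":150}

```text
clock: 7.58
tool_pos: [0.5331, 0.2933, 0.1454]
eef_rot: [0.403, 0.878, 0.057, 0.252]
contact_force: [-0.2, -0.3, 0.8]
opening: 0.411
finger_force: 0.0
```

Run:
```python
from h import *
im,T=shot('wrist');cv2.imwrite('pics/w7.png',im)
s=r.get_state();print(s['tool_pos'],s['q'].round(2),s['opening'],s['contact_force'])
print(comps(im,(45,80,30),(85,255,255),30)[0])
top,TT=shot('top');print('top',comps(top,(45,80,30),(85,255,255),3,(165,160,240,230))[0])
```

```text
[0.53310094 0.29329736 0.14537443] [-1.11  0.84  0.52  2.08  1.58  0.06 -1.66] 0.41137728403528534 [ 0.94886574  0.20325526 -0.23776407]
[(np.int32(171), array([293. , 192.8]), array([279, 189,  28,   9], dtype=int32))]
top [(np.int32(145), array([190.5, 191.4]), array([179, 186,  21,  12], dtype=int32))]
```

Request:
carry_out:
  plan:
    - {"rot":[0,0,0],"xyz":[0,0,-0.03],"grip":150}
    - {"rot":[0,0,0],"xyz":[0,0,-0.07],"grip":150}
    - {"rot":[0,0,0],"xyz":[0,0,-0.11],"grip":150}
    - {"rot":[0,0,0],"xyz":[-0.02,0,-0.13],"grip":100}
    - {"rot":[0,0,0],"xyz":[-0.06,0,-0.13],"grip":100}
    - {"rot":[0,0,0],"xyz":[-0.06,0,-0.13],"grip":0}
    - {"rot":[0,0,0],"xyz":[-0.06,0,-0.13],"grip":0}
    - {"rot":[0,0,0],"xyz":[-0.06,0,-0.13],"grip":0}

```text
clock: 8.35
tool_pos: [0.5026, 0.2623, 0.2815]
eef_rot: [0.403, 0.878, 0.057, 0.251]
contact_force: [0.6, -0.4, -0.4]
opening: 0.769
finger_force: 0.0
```

Run:
```python
from h import *
r.snapshot('wrist');im,T=shot('wrist')
q=proj('wrist',T,[C])[0];print(q)
x,y=int(q[0]),int(q[1]);z=im[max(0,y-90):y+90,x-100:x+100];cv2.imwrite('pics/w8.png',cv2.resize(z,None,fx=3,fy=3))
s=r.get_state();print(s['tool_pos'],s['q'].round(2),s['opening'],s['contact_force'],marks(im))
```

```text
[306.27644333 130.45770829]
[0.50180108 0.26335941 0.2803695 ] [-0.9   0.48  0.13  2.07  0.93  0.47 -0.9 ] 0.8596495904475984 [0.19437343 0.20410069 0.14611906] [[array([257.8, 109.8]), array([352.5, 150.5])], [array([303.3,  75.2]), array([308.8, 180.8])]]
```

View pics/w8.png

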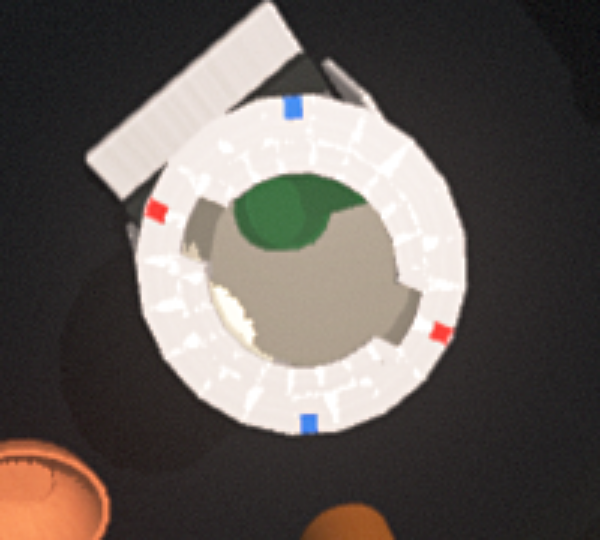

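Run:
```python
from h import *
im,T=shot('wrist');m=marks(im);print(abs(r.get_state()['qd']).max())
c,d=rays('wrist',T,m[0]+m[1]);P=c+d*(((C-c)@N)/(d@N))[:,None];M=P.mean(0)
print('centre',M,M-C,np.linalg.norm(P-M,axis=1));v=P[1]-P[0];v/=np.linalg.norm(v)
print('mx',v if v@MX>0 else -v,MX,'blue ang',np.degrees(np.arccos(abs((P[3]-P[2])@v)/np.linalg.norm(P[3]-P[2]))))
tp,TT=shot('top')
cc=plane('top',TT,[[385,181]],.022)[0];e=plane('top',TT,[[377.6,170],[394.4,192.8]],.02);print('lid',cc,e.mean(0),e[1]-e[0])
b=e[1]-e[0];b[2]=0;b/=np.linalg.norm(b);Rd=np.c_[b,np.cross([0,0,-1],b),[0,0,-1]]
go([.45,0,.30],Rd);go([*cc[:2],.2],Rd)
```

```text
0.00454729522294505
centre [0.52915871 0.2798487  0.13180487] [-4.12912619e-05 -2.51297696e-04  4.87398004e-06] [0.05071933 0.05052352 0.05081594 0.05101087]
mx [0.83668289 0.33474287 0.43348465] [0.83665956 0.33483093 0.43346167] blue ang 64.92634337902196
lid [ 0.58878452 -0.28295387  0.022     ] [ 0.58795162 -0.2863334   0.02      ] [-0.06959033 -0.05072407  0.        ]
xyz [-0.1726 -0.2061 -0.0151] rot [-0.0545  0.5677 -1.4502] rows 12.5
xyz [-0.4171 -0.3321  0.1683] rot [-0.0545  0.5677 -1.4502] rows 13.4
```

Request:
carry_out:
  plan:
    - {"rot":[-0.054,0.568,-1.45],"xyz":[-0.173,-0.206,-0.015],"grip":0}
    - {"rot":[-0.054,0.568,-1.45],"xyz":[-0.173,-0.206,-0.015],"grip":0}
    - {"rot":[-0.054,0.568,-1.45],"xyz":[-0.173,-0.206,-0.015],"grip":0}
    - {"rot":[-0.054,0.568,-1.45],"xyz":[-0.173,-0.206,-0.015],"grip":0}
    - {"rot":[-0.054,0.568,-1.45],"xyz":[-0.173,-0.206,-0.015],"grip":0}
    - {"rot":[-0.054,0.568,-1.45],"xyz":[-0.173,-0.206,-0.015],"grip":0}
    - {"rot":[-0.054,0.568,-1.45],"xyz":[-0.23,-0.235,0.03],"grip":0}
    - {"rot":[-0.054,0.568,-1.45],"xyz":[-0.28,-0.26,0.06],"grip":0}

```text
clock: 9.22
tool_pos: [0.4773, 0.0422, 0.2851]
eef_rot: [0.102, 0.983, 0.029, 0.149]
contact_force: [-0.2, 0.3, -0.7]
opening: 1.001
finger_force: 0.0
```

Run:
```python
from h import *
b=np.array([-.0696,-.0507,0]);b/=np.linalg.norm(b);Rd=np.c_[b,np.cross([0,0,-1],b),[0,0,-1]]
print(r.get_state()['q'].round(2),pose()[:3,3]);go([.589,-.284,.2],Rd)
```

```text
[ 0.12  0.35 -0.45  2.19  0.59  0.39  0.56] [0.47726653 0.04216161 0.28507932]
xyz [-0.148  -0.3049  0.1061] rot [-0.0391  0.3107 -0.8288] rows 8.5
```

Request:
carry_out:
  plan:
    - {"rot":[-0.039,0.311,-0.829],"xyz":[-0.148,-0.305,0.106],"grip":0}
    - {"rot":[-0.039,0.311,-0.829],"xyz":[-0.148,-0.305,0.106],"grip":0}
    - {"rot":[-0.039,0.311,-0.829],"xyz":[-0.148,-0.305,0.106],"grip":0}
    - {"rot":[-0.039,0.311,-0.829],"xyz":[-0.148,-0.305,0.106],"grip":0}
    - {"rot":[-0.039,0.311,-0.829],"xyz":[-0.148,-0.305,0.106],"grip":0}
    - {"rot":[-0.039,0.311,-0.829],"xyz":[-0.148,-0.305,0.106],"grip":0}
    - {"rot":[-0.039,0.311,-0.829],"xyz":[-0.148,-0.305,0.106],"grip":0}
    - {"rot":[-0.039,0.311,-0.829],"xyz":[-0.148,-0.305,0.106],"grip":0}

```text
clock: 9.88
tool_pos: [0.5731, -0.2403, 0.2105]
eef_rot: [-0.309, 0.951, 0.001, -0.001]
contact_force: [0.2, 1.4, 0.4]
opening: 0.999
finger_force: 0.0
```

Run:
```python
from h import *
import pickle
r.snapshot('wrist');im,T=shot('wrist');cv2.imwrite('pics/w9.png',im);pickle.dump(T,open('w9.p','wb'))
s=r.get_state();print(s['q'].round(2),pose()[:3,3],abs(s['qd']).max());
q=proj('wrist',T,[[.589,-.284,.02]])[0];print('exp',q)
x,y=q.astype(int);roi=(max(0,x-90),max(0,y-90),x+90,y+90)
print('red',marks(im,roi)[0])
for nm,lo,hi in(('white',(0,0,150),(179,70,255)),('wood',(5,90,90),(20,255,255))):
    print(nm,[(a,tuple(c),tuple(b)) for a,c,b in comps(im,lo,hi,80,roi)[0]])
b=np.array([-.0696,-.0507,0]);b/=np.linalg.norm(b);Rd=np.c_[b,np.cross([0,0,-1],b),[0,0,-1]];go([.589,-.284,.2],Rd)
```

```text
[ 0.74  0.82 -0.79  1.58  0.66  1.02  1.94] [ 0.57290518 -0.24584745  0.20751476] 0.12672737709889076
exp [289.29885426 173.2764981 ]
red [array([369.8,  84.3]), array([286.3, 135.3]), array([289.1, 205.6])]
white [(np.int32(3778), (np.float64(288.9), np.float64(169.1)), (np.int32(250), np.int32(132), np.int32(78), np.int32(77))), (np.int32(97), (np.float64(264.8), np.float64(259.7)), (np.int32(253), np.int32(256), np.int32(21), np.int32(7)))]
wood [(np.int32(793), (np.float64(286.0), np.float64(173.9)), (np.int32(278), np.int32(147), np.int32(17), np.int32(60))), (np.int32(689), (np.float64(292.0), np.float64(248.7)), (np.int32(273), np.int32(223), np.int32(34), np.int32(40)))]
xyz [ 0.0089 -0.0405  0.0075] rot [ 0.0007 -0.0031 -0.0143] rows 1.0
```

Request:
carry_out:
  plan:
    - {"rot":[0,0,-0.014],"xyz":[0.009,-0.04,0.02],"grip":0}
    - {"rot":[0,0,-0.014],"xyz":[0.009,-0.04,0.02],"grip":0}
    - {"rot":[0,0,-0.014],"xyz":[0.009,-0.04,0.02],"grip":0}
    - {"rot":[0,0,-0.014],"xyz":[0.009,-0.04,0.02],"grip":0}

```text
clock: 10.32
tool_pos: [0.5886, -0.2745, 0.1916]
eef_rot: [-0.314, 0.949, 0.001, 0.001]
contact_force: [0.6, 1.6, 0.2]
opening: 1.002
finger_force: 0.0
```

Run:
```python
from h import *
import pickle
r.snapshot('wrist');im,T=shot('wrist');T9=pickle.load(open('w9.p','rb'))
s=r.get_state();print(s['q'].round(2),pose()[:3,3],abs(s['qd']).max());
q=proj('wrist',T,[[.589,-.284,.02]])[0];x,y=q.astype(int);roi=(max(0,x-90),max(0,y-90),x+90,y+90);print(q)
red=[p for p in marks(im,roi)[0]];print('red',red)
m,l=comps(im,(0,0,150),(179,70,255),1000,roi);print('white',m);k=m[0][2];cen=[k[0]+(k[2]-1)/2,k[1]+(k[3]-1)/2]
wd=comps(im,(5,90,90),(20,255,255),300,roi)[0];print('wood',wd)
red=sorted(red,key=lambda p:abs(p[0]-cen[0]))[:2];red.sort(key=lambda p:p[1])
TT=shot('top')[1]
def ry(n,T,px): c,d=rays(n,T,[px]);return c,d[0]
print('disc',tri([ry('wrist',T,cen),ry('wrist',T9,[288.5,170]),ry('top',TT,[385,181])]))
print('disc w',tri([ry('wrist',T,cen),ry('top',TT,[385,181])]))
for i,(a,t) in enumerate((([286.3,135.3],[394.4,192.8]),([289.1,205.6],[377.6,170]))):
    print('red',tri([ry('wrist',T,red[i]),ry('wrist',T9,a),ry('top',TT,t)]))
P=plane('wrist',T,red,.018);print('plane',P,P.mean(0),plane('wrist',T,[cen],.020))
b=P[0]-P[1];b/=np.linalg.norm(b);Rd=np.c_[b,np.cross([0,0,-1],b),[0,0,-1]];c=P.mean(0);print(b)
go([c[0],c[1],.028],Rd)
```

```text
[ 0.76  0.87 -0.78  1.51  0.68  1.04  2.01] [ 0.5890782  -0.27387994  0.19302054] 0.01124010646316377
[312.16963399 176.12210941]
red [array([311. , 136.5]), array([310.9, 209.6])]
white [(np.int32(4207), array([311.5, 171.8]), array([271, 133,  81,  80], dtype=int32))]
wood [(np.int32(753), array([310. , 177.1]), array([304, 148,  13,  60], dtype=int32)), (np.int32(571), array([315.1, 252.9]), array([296, 227,  31,  39], dtype=int32))]
disc (array([ 0.5903926 , -0.28639674,  0.0018998 ]), np.float64(0.0010247612199685988))
disc w (array([ 0.59040837, -0.28613267,  0.00309363]), np.float64(0.0011383044502793218))
red (array([ 0.55369547, -0.31146051,  0.02109046]), np.float64(0.0004947521769812594))
red (array([ 0.62296779, -0.26128138,  0.01827499]), np.float64(0.00019149655021871592))
plane [[ 0.55409221 -0.3112794   0.018     ]
 [ 0.62290053 -0.2610584   0.018     ]] [ 0.58849637 -0.2861689   0.018     ] [[ 0.5864096  -0.28755355  0.02      ]]
[-0.80773774 -0.58954198  0.        ]
xyz [ 0.0081 -0.0091  0.1653] rot [-0.0009  0.0024  0.0099] rows 4.0
```

Request:
carry_out:
  plan:
    - {"rot":[0,0,0.01],"xyz":[0.008,-0.009,0.04],"grip":0}
    - {"rot":[0,0,0.01],"xyz":[0.008,-0.009,0.08],"grip":0}
    - {"rot":[0,0,0.01],"xyz":[0.008,-0.009,0.11],"grip":0}
    - {"rot":[0,0,0.01],"xyz":[0.008,-0.009,0.135],"grip":60}
    - {"rot":[0,0,0.01],"xyz":[0.008,-0.009,0.155],"grip":100}
    - {"rot":[0,0,0.01],"xyz":[0.008,-0.009,0.165],"grip":130}
    - {"rot":[0,0,0.01],"xyz":[0.008,-0.009,0.166],"grip":130}
    - {"rot":[0,0,0.01],"xyz":[0.008,-0.009,0.166],"grip":130}

```text
clock: 11.13
tool_pos: [0.5885, -0.2876, 0.0272]
eef_rot: [-0.309, 0.951, -0.0, 0.001]
contact_force: [-0.8, -0.1, 1.1]
opening: 0.649
finger_force: 0.0
```

Run:
```python
from h import *
s=r.get_state();print(s['q'].round(2),pose()[:3,3],s['opening'],s['contact_force'])
b=np.array([-.80774,-.58954,0]);Rd=np.c_[b,np.cross([0,0,-1],b),[0,0,-1]];go([.5885,-.2862,.027],Rd)
```

```text
[ 0.72  1.08 -0.65  1.58  0.86  0.79  1.89] [ 0.58851341 -0.28757363  0.02724461] 0.649313756262713 [-0.82543856 -0.11522222  1.09008029]
xyz [-0.0008  0.0011  0.0002] rot [-0.0012  0.0022 -0.002 ] rows 0.0
```

Request:
carry_out:
  plan:
    - {"rot":[0,0,0],"xyz":[-0.001,0.001,0],"grip":255}
    - {"rot":[0,0,0],"xyz":[-0.001,0.001,0],"grip":255}
    - {"rot":[0,0,0],"xyz":[-0.001,0.001,0],"grip":255}
    - {"rot":[0,0,0],"xyz":[-0.001,0.001,0],"grip":255}
    - {"rot":[0,0,0],"xyz":[-0.001,0.001,0],"grip":255}
    - {"rot":[0,0,0],"xyz":[-0.001,0.001,0],"grip":255}
    - {"rot":[0,0,0],"xyz":[-0.001,0.001,0],"grip":255}
    - {"rot":[0,0,0],"xyz":[-0.001,0.001,0],"grip":255}
  squeeze: 45

```text
clock: 11.8
tool_pos: [0.5883, -0.2869, 0.0267]
eef_rot: [-0.309, 0.951, -0.0, 0.001]
contact_force: [-0.5, -0.0, 3.0]
opening: 0.151
finger_force: 45.0
```

Request:
carry_out:
  plan:
    - {"rot":[0,0,0],"xyz":[0,0,0],"grip":255}
    - {"rot":[0,0,0],"xyz":[0,0,0],"grip":255}
    - {"rot":[0,0,0],"xyz":[0,0,-0.01],"grip":255}
    - {"rot":[0,0,0],"xyz":[0,0,-0.04],"grip":255}
    - {"rot":[0,0,0],"xyz":[0,0,-0.08],"grip":255}
    - {"rot":[0,0,0],"xyz":[0,0,-0.12],"grip":255}
    - {"rot":[0,0,0],"xyz":[0,0,-0.16],"grip":255}
    - {"rot":[0,0,0],"xyz":[0,0,-0.2],"grip":255}

```text
clock: 12.47
tool_pos: [0.5872, -0.2864, 0.2285]
eef_rot: [-0.309, 0.951, 0.0, 0.001]
contact_force: [1.1, -0.4, -1.6]
opening: 0.155
finger_force: 45.0
```

Run:
```python
from h import *
r.snapshot('wrist')
s=r.get_state();im,T=shot('wrist')
print(s['q'].round(2),pose()[:3,3],s['opening'],s['finger_force'],s['contact_force'])
roi=(200,100,440,275)
print('red',marks(im,roi)[0])
for p in ([.039,0,.009],[-.039,0,.009]): pass
# red marks in tool frame if they lie in the tool plane z=+0.009 (disc top 5 mm below the tips)
c,d=rays('wrist',r.camera_params('wrist')['hand_eye'],marks(im,roi)[0]);P=c+d*((.009-c[2])/d[:,2])[:,None];print(P)
m=comps(im,(0,0,150),(179,70,255),300,roi)[0];print(m)
Rm=mframe(-MX);go(C+.10*N,Rm);go([.45,0,.3],Rm)
```

```text
[ 0.78  0.83 -0.81  1.46  0.64  1.11  2.06] [ 0.59203476 -0.28660648  0.23436754] 0.15370158674753306 44.99690741300583 [2.33784724 0.76938223 3.60363907]
red [array([233.2, 100.4]), array([319.4, 172.7])]
[[ 7.88497512e-02 -4.47813932e-02  9.00000000e-03]
 [ 4.07626734e-02  1.02274303e-05  9.00000000e-03]]
[(np.int32(7372), array([320.4, 203.9]), array([242, 163, 158,  83], dtype=int32)), (np.int32(891), array([420.9, 208.9]), array([403, 171,  37,  64], dtype=int32))]
xyz [-0.2479  0.5323  0.0126] rot [ 0.3152 -0.3985  0.3032] rows 14.1
xyz [-0.054   0.3147 -0.0685] rot [ 0.3152 -0.3985  0.3032] rows 7.8
```

Request:
carry_out:
  plan:
    - {"rot":[0.1,-0.13,0.1],"xyz":[-0.018,0.105,-0.07],"grip":255}
    - {"rot":[0.1,-0.13,0.1],"xyz":[-0.018,0.105,-0.07],"grip":255}
    - {"rot":[0.315,-0.399,0.303],"xyz":[-0.054,0.315,-0.068],"grip":255}
    - {"rot":[0.315,-0.399,0.303],"xyz":[-0.054,0.315,-0.068],"grip":255}
    - {"rot":[0.315,-0.399,0.303],"xyz":[-0.054,0.315,-0.068],"grip":255}
    - {"rot":[0.315,-0.399,0.303],"xyz":[-0.054,0.315,-0.068],"grip":255}
    - {"rot":[0.315,-0.399,0.303],"xyz":[-0.054,0.315,-0.068],"grip":255}
    - {"rot":[0.315,-0.399,0.303],"xyz":[-0.054,0.315,-0.068],"grip":255}

```text
clock: 13.23
tool_pos: [0.5238, -0.1419, 0.281]
eef_rot: [-0.166, 0.956, -0.105, 0.219]
contact_force: [0.8, -0.6, -2.9]
opening: 0.155
finger_force: 45.0
```

Run:
```python
from h import *
s=r.get_state();print(s['q'].round(2),pose()[:3,3],s['opening'],s['finger_force'])
Rm=mframe(-MX);go([.45,0,.3],Rm);go(C+.16*N,Rm)
```

```text
[ 0.39  0.4  -0.36  2.22  1.34  0.23  0.73] [ 0.52383877 -0.14185197  0.28104843] 0.15530907647897652 44.997062450274825
xyz [ 0.004   0.1458 -0.0682] rot [-0.0151 -0.0469  0.0355] rows 3.9
xyz [-0.0928  0.4265 -0.0795] rot [-0.0151 -0.0469  0.0355] rows 10.6
```

Request:
carry_out:
  plan:
    - {"rot":[-0.015,-0.047,0.035],"xyz":[-0.093,0.427,-0.08],"grip":255}
    - {"rot":[-0.015,-0.047,0.035],"xyz":[-0.093,0.427,-0.08],"grip":255}
    - {"rot":[-0.015,-0.047,0.035],"xyz":[-0.093,0.427,-0.08],"grip":255}
    - {"rot":[-0.015,-0.047,0.035],"xyz":[-0.093,0.427,-0.08],"grip":255}
    - {"rot":[-0.015,-0.047,0.035],"xyz":[-0.093,0.427,-0.08],"grip":255}
    - {"rot":[-0.015,-0.047,0.035],"xyz":[-0.093,0.427,-0.08],"grip":255}
    - {"rot":[-0.015,-0.047,0.035],"xyz":[-0.093,0.427,-0.08],"grip":255}
    - {"rot":[-0.015,-0.047,0.035],"xyz":[-0.093,0.427,-0.08],"grip":255}

```text
clock: 13.9
tool_pos: [0.4769, 0.1387, 0.2743]
eef_rot: [-0.153, 0.954, -0.09, 0.241]
contact_force: [1.6, 0.4, -1.9]
opening: 0.156
finger_force: 45.0
```

Run:
```python
from h import *
s=r.get_state();print(s['q'].round(2),pose()[:3,3],s['opening'],s['finger_force'])
Rm=mframe(-MX);go(C+.16*N,Rm)
```

```text
[-0.18  0.43 -0.63  2.3   1.41  0.66 -0.08] [0.47690507 0.13867658 0.27433105] 0.15558107243222416 44.99640600755811
xyz [-0.0294  0.1544 -0.0246] rot [-0.0002 -0.001   0.0009] rows 3.8
```

Request:
carry_out:
  plan:
    - {"rot":[0,-0.001,0.001],"xyz":[-0.029,0.154,-0.025],"grip":255}
    - {"rot":[0,-0.001,0.001],"xyz":[-0.029,0.154,-0.025],"grip":255}
    - {"rot":[0,-0.001,0.001],"xyz":[-0.029,0.154,-0.025],"grip":255}
    - {"rot":[0,-0.001,0.001],"xyz":[-0.029,0.154,-0.025],"grip":255}
    - {"rot":[0,-0.001,0.001],"xyz":[-0.029,0.154,0.0],"grip":255}
    - {"rot":[0,-0.001,0.001],"xyz":[-0.029,0.154,0.03],"grip":255}
    - {"rot":[0,-0.001,0.001],"xyz":[-0.029,0.154,0.055],"grip":255}
    - {"rot":[0,-0.001,0.001],"xyz":[-0.029,0.154,0.055],"grip":255}

```text
clock: 14.57
tool_pos: [0.4915, 0.2828, 0.1977]
eef_rot: [-0.152, 0.955, -0.092, 0.239]
contact_force: [0.5, -0.5, -1.4]
opening: 0.153
finger_force: 45.0
```

Run:
```python
from h import *
import json
r.snapshot('wrist');s=r.get_state();im,T=shot('wrist');cv2.imwrite('pics/w10.png',im)
print(s['q'].round(2),pose()[:3,3],s['opening'],s['finger_force'],abs(s['qd']).max())
m=marks(im);print('marks',m)
print('exp mouth marks',proj('wrist',T,[C+.0506*MX,C-.0506*MX]))
H=r.camera_params('wrist')['hand_eye']
c,d=rays('wrist',H,m[0]);P=c+d*((.0087-c[2])/d[:,2])[:,None];print(P.round(4))
Rm=mframe(-MX);go(C+.08*N-.001*MX,Rm);go(C+.0127*N-.001*MX,Rm)
```

```text
[-0.48  0.68 -0.61  2.12  1.44  0.85 -0.29] [0.49051334 0.2854506  0.20123941] 0.1526251779853613 44.99750864692032 0.06372283381506223
marks [[array([324.7, 145.5]), array([319.5, 172.3])], [array([380.9, 181.9])]]
exp mouth marks [[324.42495072 262.44951967]
 [325.00290054 145.76153114]]
[[ 0.0553  0.0021  0.0087]
 [ 0.0406 -0.0007  0.0087]]
xyz [ 0.0005  0.0024 -0.0004] rot [-0.0006 -0.0011  0.0001] rows 0.1
xyz [0.0005 0.0024 0.0669] rot [-0.0006 -0.0011  0.0001] rows 1.6
```

Request:
carry_out:
  plan:
    - {"rot":[0,-0.001,0],"xyz":[0.0005,0.0024,0.01],"grip":255}
    - {"rot":[0,-0.001,0],"xyz":[0.0005,0.0024,0.02],"grip":255}
    - {"rot":[0,-0.001,0],"xyz":[0.0005,0.0024,0.03],"grip":255}
    - {"rot":[0,-0.001,0],"xyz":[0.0005,0.0024,0.038],"grip":255}
    - {"rot":[0,-0.001,0],"xyz":[0.0005,0.0024,0.038],"grip":255}
    - {"rot":[0,-0.001,0],"xyz":[0.0005,0.0024,0.038],"grip":255}

```text
clock: 15.17
tool_pos: [0.5087, 0.2848, 0.1691]
eef_rot: [-0.153, 0.954, -0.089, 0.243]
contact_force: [0.5, 0.2, -2.6]
opening: 0.153
finger_force: 45.0
```

Run:
```python
from h import *
r.snapshot('wrist');s=r.get_state();im,T=shot('wrist')
p=r.camera_params('wrist');print(p['cx'],p['fx'],p['hand_eye'][:,3])
print(s['q'].round(2),pose()[:3,3],s['opening'],s['contact_force'].round(1),s['moment'].round(2))
m=marks(im);print('marks',m);print('exp',proj('wrist',T,[C-.0506*MX]))
H=p['hand_eye'];c,d=rays('wrist',H,m[0]);print((c+d*((.0087-c[2])/d[:,2])[:,None]).round(4))
Rm=mframe(-MX);go(C+.0127*N-.001*MX,Rm)
```

```text
319.61830888700933 283.5015832937802 [ 6.93394686e-02 -7.42021735e-04 -1.46915920e-01  1.00000000e+00]
[-0.47  0.75 -0.59  2.11  1.54  0.84 -0.36] [0.50879674 0.28502308 0.16929924] 0.1509793097898075 [-0.9  1.  -1.9] [0.17 0.69 0.04]
marks [[array([319.1, 146.5]), array([319.3, 172.1])], []]
exp [[319.71171669 146.66315134]]
[[ 0.0548 -0.0009  0.0087]
 [ 0.0407 -0.0008  0.0087]]
xyz [ 0.002  -0.0005  0.0303] rot [ 0.0008  0.0039 -0.0009] rows 0.7
```

Request:
carry_out:
  plan:
    - {"rot":[0.001,0.003,-0.001],"xyz":[0.0025,-0.0003,0.006],"grip":255}
    - {"rot":[0.001,0.003,-0.001],"xyz":[0.0025,-0.0003,0.01],"grip":255}
    - {"rot":[0.001,0.003,-0.001],"xyz":[0.0025,-0.0003,0.014],"grip":255}
    - {"rot":[0.001,0.003,-0.001],"xyz":[0.0025,-0.0003,0.018],"grip":255}
    - {"rot":[0.001,0.003,-0.001],"xyz":[0.0025,-0.0003,0.021],"grip":255}
    - {"rot":[0.001,0.003,-0.001],"xyz":[0.0025,-0.0003,0.024],"grip":255}
    - {"rot":[0.001,0.003,-0.001],"xyz":[0.0025,-0.0003,0.027],"grip":255}
    - {"rot":[0.001,0.003,-0.001],"xyz":[0.0025,-0.0003,0.027],"grip":255}

```text
clock: 15.93
tool_pos: [0.5205, 0.2803, 0.1434]
eef_rot: [-0.153, 0.954, -0.09, 0.241]
contact_force: [0.7, -0.1, -1.7]
opening: 0.153
finger_force: 45.0
```

```bash
cat > st.py <<'E'
from h import *
s=r.get_state();T=pose();f=s['contact_force'];d=T[:3,3]-C
print('q',s['q'].round(2),'mouth xyz',(np.array([d@MX,d@MY,d@N])*1e3).round(1),'F mouth',np.array([f@MX,f@MY,f@N]).round(1),'open',s['opening'].round(3),'x angle',np.degrees(np.arctan2(-T[:3,0]@MY,-T[:3,0]@MX)).round(1),'tilt',np.degrees(np.arccos(-T[:3,2]@N)).round(2))
E
python3 st.py;python3 -c "
from h import *
go(C+.0127*N-.0015*MX,mframe(-MX))"
```

```text
xyz [-0.0007  0.0005  0.0016] rot [-0.0019 -0.0007 -0.0001] rows 0.0Traceback (most recent call last):
  File "st.py", line 3, in <module>
    print('q',s['q'].round(2),'mouth xyz',(np.array([d@MX,d@MY,d@N])*1e3).round(1),'F mouth',np.array([f@MX,f@MY,f@N]).round(1),'open',s['opening'].round(3),'x angle',np.degrees(np.arctan2(-T[:3,0]@MY,-T[:3,0]@MX)).round(1),'tilt',np.degrees(np.arccos(-T[:3,2]@N)).round(2))
                                                                                                                                       ^^^^^^^^^^^^^^^^^^
AttributeError: 'float' object has no attribute 'round'
```

Request:
carry_out:
  plan:
    - {"rot":[0,0,0],"xyz":[0,0,0.002],"grip":255}
    - {"rot":[0,0,0],"xyz":[0,0,0.003],"grip":255}
    - {"rot":[0,0,0],"xyz":[0,0,0.004],"grip":255}
    - {"rot":[0,0,0],"xyz":[0,0,0.004],"grip":255}

```text
clock: 16.27
tool_pos: [0.5221, 0.2804, 0.1407]
eef_rot: [-0.153, 0.954, -0.09, 0.242]
contact_force: [-0.4, -0.6, 0.4]
opening: 0.155
finger_force: 45.0
```

```bash
sed -i "s/s\['opening'\].round(3)/round(s['opening'],3)/" st.py; python3 st.py
```

```text
q [-0.46  0.81 -0.57  2.1   1.61  0.84 -0.41] mouth xyz [-2.  -0.2 11.2] F mouth [-0.4 -0.5  0.5] open 0.155 x angle 0.0 tilt 0.08
```

Request:
carry_out:
  plan:
    - {"rot":[0,0,0],"xyz":[0,0,0.001],"grip":255}
    - {"rot":[0,0,0],"xyz":[0,0,0.002],"grip":255}
    - {"rot":[0,0,0],"xyz":[0,0,0.003],"grip":255}
    - {"rot":[0,0,0],"xyz":[0,0,0.003],"grip":255}

```text
clock: 16.6
tool_pos: [0.5222, 0.2804, 0.1405]
eef_rot: [-0.154, 0.954, -0.09, 0.243]
contact_force: [-14.7, -3.3, 23.7]
opening: 0.155
finger_force: 45.1
```

```bash
python3 st.py
```

```text
q [-0.46  0.81 -0.57  2.11  1.62  0.84 -0.41] mouth xyz [-2.  -0.1 10.9] F mouth [-3.1 -5.2 27.5] open 0.155 x angle 0.1 tilt 0.15
```

Request:
carry_out:
  plan:
    - {"rot":[0,0,0.05],"xyz":[0,0.0001,-0.002],"grip":255}
    - {"rot":[0,0,0.15],"xyz":[0,0.0003,-0.002],"grip":255}
    - {"rot":[0,0,0.25],"xyz":[0,0.0005,-0.002],"grip":255}
    - {"rot":[0,0,0.35],"xyz":[-0.0001,0.0006,-0.002],"grip":255}
    - {"rot":[0,0,0.45],"xyz":[-0.0002,0.0008,-0.002],"grip":255}
    - {"rot":[0,0,0.55],"xyz":[-0.0003,0.0009,-0.002],"grip":255}
    - {"rot":[0,0,0.65],"xyz":[-0.0004,0.0011,-0.002],"grip":255}
    - {"rot":[0,0,0.65],"xyz":[-0.0004,0.0011,-0.002],"grip":255}

```text
clock: 17.27
tool_pos: [0.5237, 0.2819, 0.1412]
eef_rot: [0.162, 0.952, -0.007, 0.259]
contact_force: [-3.4, 0.3, 6.9]
opening: 0.155
finger_force: 45.1
```

```bash
python3 st.py
```

```text
q [-0.43  0.82 -0.62  2.1   1.62  0.88 -1.05] mouth xyz [ 0.1  0.8 11. ] F mouth [ 0.2 -0.5  7.7] open 0.155 x angle -37.5 tilt 0.23
```

Request:
carry_out:
  plan:
    - {"rot":[0,0,0.1],"xyz":[0,0,0],"grip":255}
    - {"rot":[0,0,0.2],"xyz":[0,0,0],"grip":255}
    - {"rot":[0,0,0.3],"xyz":[0,0,0],"grip":255}
    - {"rot":[0,0,0.38],"xyz":[0,0,0],"grip":255}
    - {"rot":[0,0,0.44],"xyz":[0,0,0],"grip":255}
    - {"rot":[0,0,0.48],"xyz":[0,0,0],"grip":255}
    - {"rot":[0,0,0.51],"xyz":[0,0,0],"grip":255}
    - {"rot":[0,0,0.51],"xyz":[0,0,0],"grip":255}

```text
clock: 17.93
tool_pos: [0.5246, 0.2824, 0.1417]
eef_rot: [0.395, 0.881, 0.059, 0.254]
contact_force: [0.6, 0.7, 8.4]
opening: 0.16
finger_force: 45.6
```

```bash
python3 st.py; python3 -c "
from h import *
s=r.get_state();print('Mz',s['moment']@N,s['moment'])"
```

```text
q [-0.42  0.83 -0.65  2.1   1.62  0.9  -1.56] mouth xyz [ 1.3  0.9 11.1] F mouth [ 4.4 -1.5  7.1] open 0.16 x angle -66.5 tilt 0.36
Mz 0.6890126174794639 [-0.49533478 -0.19581918  0.53751156]
```

Request:
carry_out:
  plan:
    - {"rot":[0,0,0.03],"xyz":[0,0,0],"grip":255}
    - {"rot":[0,0,0.03],"xyz":[0,0,0],"grip":255}
    - {"rot":[0,0,0],"xyz":[0,0,-0.001],"grip":200}
    - {"rot":[0,0,0],"xyz":[0,0,-0.001],"grip":120}
    - {"rot":[0,0,0],"xyz":[0,0,-0.001],"grip":120}
    - {"rot":[0,0,0],"xyz":[0,0,-0.001],"grip":120}
    - {"rot":[0,0,0],"xyz":[0,0,-0.001],"grip":120}
    - {"rot":[0,0,0],"xyz":[0,0,-0.001],"grip":120}

```text
clock: 18.6
tool_pos: [0.5224, 0.2813, 0.1403]
eef_rot: [0.395, 0.882, 0.057, 0.251]
contact_force: [0.1, 0.3, 0.7]
opening: 0.53
finger_force: 0.0
```

Request:
carry_out:
  plan:
    - {"rot":[0,0,0],"xyz":[0,0,-0.015],"grip":120}
    - {"rot":[0,0,0],"xyz":[0,0,-0.04],"grip":120}
    - {"rot":[0,0,0],"xyz":[0,0,-0.07],"grip":120}
    - {"rot":[0,0,0],"xyz":[0,0,-0.1],"grip":120}
    - {"rot":[0,0,0],"xyz":[-0.04,0,-0.13],"grip":120}
    - {"rot":[0,0,0],"xyz":[-0.06,0,-0.13],"grip":120}
    - {"rot":[0,0,0],"xyz":[-0.06,0,-0.13],"grip":120}
    - {"rot":[0,0,0],"xyz":[-0.06,0,-0.13],"grip":120}

```text
clock: 19.27
tool_pos: [0.4933, 0.2494, 0.278]
eef_rot: [0.397, 0.881, 0.057, 0.252]
contact_force: [-0.3, -0.1, -0.3]
opening: 0.527
finger_force: 0.0
```

```bash
python3 st.py
python3 - <<'E'
from h import *
r.snapshot('wrist');im,T=shot('wrist');cv2.imwrite('pics/w11.png',im)
q=proj('wrist',T,[C])[0];x,y=q.astype(int);roi=(x-90,max(0,y-90),x+90,y+90);m=marks(im,roi);print(q,m)
c,d=rays('wrist',T,m[0]+m[1])
for h,P in((.0045,m[0]),(0,m[1])):
    if not len(P): continue
    c,d=rays('wrist',T,P);X=c+d*(((C+h*N-c)@N)/(d@N))[:,None]
    for p in X-C: print('h',h,'mm',(p@MX*1e3).round(1),(p@MY*1e3).round(1),'ang',np.degrees(np.arctan2(p@MY,p@MX)).round(1))
k=max(comps(im,(0,0,120),(179,70,255),500,roi)[0],key=lambda z:z[0]);print('white',k)
w=max(comps(im,(5,90,60),(20,255,255),60,roi)[0],key=lambda z:z[0]);print('wood',w,proj('wrist',T,[C+.036*N]))
print('green',comps(im,(45,80,30),(85,255,255),20,roi)[0])
E
```

```text
q [-0.32  0.54 -0.74  2.1   1.26  0.88 -1.21] mouth xyz [ 23.1 -55.6 141.4] F mouth [-0.4  0.1 -0.1] open 0.527 x angle -66.6 tilt 0.19
[322.70836173 128.06079262] [[array([320.5,  83. ]), array([274.5, 106.8]), array([368.5, 148.8]), array([324.2, 171.7])], [array([320.9,  72.8]), array([323.8, 178.8])]]
h 0.0045 mm -18.4 36.8 ang 116.6
h 0.0045 mm -50.2 -0.1 ang -179.8
h 0.0045 mm 49.5 -0.1 ang -0.1
h 0.0045 mm 18.5 -38.6 ang -64.4
h 0 mm -21.8 45.6 ang 115.6
h 0 mm 21.5 -46.4 ang -65.1
white (np.int32(10252), array([316. , 115.8]), array([247,  38, 131, 145], dtype=int32))
wood (np.int32(1090), array([322.6, 128.5]), array([314,  94,  18,  71], dtype=int32)) [[323.10630345 129.4336308 ]]
green []
```

```bash
python3 -c "
from plant import r
print(r.finish_job())"
```

```text
the job is handed in; nothing more can be done
None
```

The scoop lies fully inside the jar. The lid is seated and turned about 65° clockwise, its red marks on the blue ones in the last wrist image. Everything is released, and I handed the job in at about 19 s; no verdict came back.

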